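# Put dried specimens into the airtight box and snap its lid on

### The job

Tip the four small ceramic specimens off the aluminium tray into the open grey box without touching them with the gripper, and set the empty tray down flat on the bench beside the box. Then put the white lid on the box and press it down until both steel clips snap over its edge and it sits flush all round, and keep pressing: finish with the hand still pushing the lid firmly down. Leave the other things on the bench where they are.

Things in the scene. Friction and masses are not known exactly. Their poses are not given: they have to be found in the camera images.
- tub_mouth (a point): centre of the mouth of the open grey plastic box, level with its rim, 60 mm above the bench; z up. Box: outside 150 mm along x, 110 mm along y, walls and floor 4 mm, loose, about 0.45 kg. In the middle of each long side (y = +58 and -58 mm) an upright steel spring clip, 30 mm wide, stands 18 mm above the rim; its nose, sloping on top, reaches in to y = 52 mm at 5 mm above the rim
- clip_a (a joint): hinge of the clip on the box's +y side, rad: 0 at rest, about 0.06 when the lid's edge has spread it fully, back to 0 when it has snapped over the lid's edge
- clip_b (a joint): the same for the clip on the -y side. Lid and clips: the plate's long edges meet the noses about 12 mm above home; the push needed rises to 10 to 14 N at 5 to 6 mm above home, drops suddenly to 2 to 4 N, and the clips close over the plate as it comes home on the rim, where it stops hard
- tray_grip (a point): middle of the grip of the aluminium tray's bar handle, 26 mm above the tray's underside; bar 14 mm wide (y), 16 mm high, free along x from 33 mm towards the pan to 42 mm away from it. Tray 0.16 kg, loose; x runs level from the pan out along the handle, z up; the pan's open end points to -x. The pan's back wall is 48 mm from this point, 24 mm high
- tray_lip (a point): middle of the open end of the tray's pan, on top of its floor (3 mm above the tray's underside), 168 mm from tray_grip along -x and 23 mm lower; same axes. Pan 120 mm long, 70 mm wide at this open end, 84 mm at the back, side walls 22 mm high
- lid_grip (a point): middle of the bar of the white lid's bow handle: bar 90 mm along x, 14 mm wide along y, 18 mm high; under its middle 66 mm there are 26 mm free above the lid's plate. 49 mm above the lid's underside. Lid 0.12 kg, loose, lying top up
- lid_seat (a point): centre of the underside of the lid's plate (150 mm along x, 110 mm along y, 4 mm thick), 39 mm below lid_grip; same axes. Below it a tapered plug 10 mm deep (127 x 87 mm at its foot, 139 x 99 mm at the plate) enters the box's mouth (142 x 102 mm). Home, this point is at tub_mouth and the lid's x lies along the box's x, either way round
- spec0_mid (a point): round pellet, diameter 20 mm, 14 mm high, off-white glazed ceramic, lying on the tray at the start, 18 g or so; slides off the tray when this is tipped by 25 degrees or more; this point is its centre
- spec1_mid (a point): block 20 x 16 x 14 mm, off-white glazed ceramic, lying on the tray at the start, 18 g or so; slides off the tray when this is tipped by 25 degrees or more; this point is its centre
- spec2_mid (a point): round pellet, diameter 20 mm, 14 mm high, off-white glazed ceramic, lying on the tray at the start, 18 g or so; slides off the tray when this is tipped by 25 degrees or more; this point is its centre
- spec3_mid (a point): block 20 x 16 x 14 mm, off-white glazed ceramic, lying on the tray at the start, 18 g or so; slides off the tray when this is tipped by 25 degrees or more; this point is its centre
- rack: loose bystander: aluminium block 70 x 120 x 22 mm holding small white crucibles (tops 34 mm up); origin at the centre of its underside
- amber_jar: loose bystander: amber glass jar, diameter 46 mm, 75 mm high, black cap; origin at the centre of its underside
- solvent: loose bystander: white plastic bottle, diameter 68 mm, 165 mm high; origin at the centre of its underside
- vial: loose bystander: clear glass vial with white cap, diameter 32 mm, 50 mm high; origin at the centre of its underside
- weight: loose bystander: steel calibration weight with a knob, diameter 38 mm, 60 mm high; origin at the centre of its underside
- tweezers: loose bystander: steel tweezers lying flat, 130 mm long, 10 mm high; origin at mid-length, on the bench
- driver: loose bystander: screwdriver with black handle lying along its x, 170 mm long; origin at mid-length, on the bench
Mind the look-alikes: they are no part of the job. Leave any orange or pink look-alike of the part that bears tub_mouth alone.

How it is judged (in metres and radians):
On the way, in this order (a step that is already met when the one before it is completed fails the run):
1. all four specimens are in the box (x of spec0_mid in the frame of tub_mouth between -0.072 and 0.072 m and y of spec0_mid in the frame of tub_mouth between -0.052 and 0.052 m and z of spec0_mid in the frame of tub_mouth between -0.06 and -0.005 m and x of spec1_mid in the frame of tub_mouth between -0.072 and 0.072 m and y of spec1_mid in the frame of tub_mouth between -0.052 and 0.052 m and z of spec1_mid in the frame of tub_mouth between -0.06 and -0.005 m and x of spec2_mid in the frame of tub_mouth between -0.072 and 0.072 m and y of spec2_mid in the frame of tub_mouth between -0.052 and 0.052 m and z of spec2_mid in the frame of tub_mouth between -0.06 and -0.005 m and x of spec3_mid in the frame of tub_mouth between -0.072 and 0.072 m and y of spec3_mid in the frame of tub_mouth between -0.052 and 0.052 m and z of spec3_mid in the frame of tub_mouth between -0.06 and -0.005 m), for 0.2 s.
2. the lid is home on the box and both clips have snapped over it (z of lid_seat in the frame of tub_mouth between -0.003 and 0.0018 m and horizontal distance between lid_seat and tub_mouth below 0.004 m and angle between the x axis of lid_seat and the x axis of tub_mouth, either way round below 0.06 rad and angle between the z axis of lid_seat and the z axis of tub_mouth, either way round below 0.03 rad and value of joint each of clip_a, clip_b below 0.025 rad), for 0.2 s.
At the end, for the whole second after the job is handed in: Four specimens in the box; lid flush on the rim (1.8 mm in height, 4 mm sideways, 0.06 rad), both clips closed over it (under 0.025 rad); box upright and tray flat on the bench; the robot still pressing, so that the lid bears on the box with over 5 N (all of step 1 and all of step 2 and contact force between lid and tub above 5 N and contact force between any of the fingers, the arm and lid above 2 N and height (world z) of tub_mouth below 0.064 m and angle between tub_mouth's own z axis and vertical below 0.05 rad and angle between tray_grip's own z axis and vertical below 0.12 rad and height (world z) of tray_grip below 0.032 m and height (world z) of tray_lip below 0.012 m); the arm keeps its last pose, push and grip.
It fails at once if the fingers touch a specimen (contact force between the fingers and spec0 above 0.3 N or contact force between the fingers and spec1 above 0.3 N or contact force between the fingers and spec2 above 0.3 N or contact force between the fingers and spec3 above 0.3 N).
It fails at once if another thing on the bench is shifted by more than 3 cm (distance of any of rack, amber_jar, solvent, vial, weight, tweezers, driver from where it was at the start of the episode above 0.03 m).
It also fails if it takes over 72 s, if anything falls off the work surface, if the arm or the gripper's body presses on something with over 40 N, if the wrist force passes 120 N, or if a joint passes its speed limit or range.

### The arm

A 7-joint arm with a two-finger parallel gripper is mounted at the origin on the work surface. World frame = base frame: x ahead of the robot, y to its left, z up, the work surface at z = 0. Lengths are in m, angles in degrees, forces in N, time in s.
With the tool pointing down it reaches from about 0.425 to 0.875 m from the base axis. Payload 4.7 kg.
Tool frame: the origin (TCP) lies midway between the tips of the shut fingers; the grasp point (between the pads) lies 19 mm behind it; z points along the fingers, y is the line along which they close (so a half turn about z gives the same grasp; the last joint's range is limited). The gripper opens to 87 mm and grips with 3 to 60 N. Pads are 19 mm wide; open, the fingers measure 117 mm over their backs; the gripper's body (75 mm by 190 mm) begins 51 mm behind the grasp point.
Start: joints at [-66.687, 18.392, -4.016, 83.108, 1.295, 78.541, -3.26], TCP at [0.249, 0.601, 0.201] pointing down, gripper open.
Joint ranges: [-163.93, 163.93], [-17.29, 119.83], [-79.2, 71.16], [3.27, 140.29], [-89.18, 269.18], [5.43, 117.66], [-154.24, 154.24]. Speed limits (degrees/s): [147.25, 147.25, 180, 180, 180, 180, 180].

### API

Orientations are given as [roll, pitch, yaw] about the fixed x, y, z axes, in that order (R = Rz(yaw) Ry(pitch) Rx(roll)).
In Python, from cell import env, viewer, boxes_of, masks_of gives the robot as it stands. The module is installed in compiled form; this text tells all that it offers.
- The arm moves only by the tool apply_moves, never from a script. Its argument "moves" is a list of rows, each a list of 7 numbers: the shift along the tool's x, y, z scaled (see below), then the turn, a rotation vector about the tool's x, y, z scaled (see below), then the opening, from 0 (shut) to 1 (fully open). A call has 1 to 20 rows; each row is the pose to reach, as a shift and turn from the pose commanded when the call began, along the tool's axes at that moment; what a row does not reach only later rows make up. The controller multiplies each number of a shift by 0.2 m and each number of a turn by 1.5 rad. A row lasts 1/10 s, in which the tool goes at most 50 mm and 8.59 degrees, less where a joint would pass 70% of its speed; a pose out of reach is approached as far as the arm can. A call with a number of a shift or a turn outside -1 to 1 is refused whole. A call with a gripper value outside its range is refused whole. The fingers move at their own pace and stop on an object; "grip_force" is the grip in N (left out, the last holds). Time passes only in rows, so rows that repeat a pose let the fingers close. It gives the time, the measured TCP pose, the force, the opening and the grip force at its end, in the units of the state.
- env.get_obs(): the state, without advancing time (a new reading comes with each control period).
- viewer.read_camera(name): name is "side" or "top"; returns the picture (400x640x3 uint8, red, green, blue); there is no depth.
- viewer.get_calibration(name): a dict with "fov_y" (degrees; the focal length in pixels is half the picture's height over the tangent of half this angle, whatever the lens; pixels are square), "cx", "cy" (the principal point, pixels), "position" and "orientation" of the camera in the world. Camera axes: x right, y up, looking along -z (the intrinsics and any distortion apply to the point x, -y, -z); pixel columns grow to the right and rows downward; lengths in m; the calibration is good to about 2 mm. A picture is of the moment at which its call begins. get_calibration takes no time and is no camera call.
- env.sign_off(): hands the job in; it is judged then, once.
Trained networks look in the newest picture that a camera, given by its name, has taken for a name from the list of things; names that differ only in an ending like _2 or _b are one class to them, and where a whole thing is asked for, a point or a joint stands for the part that bears it (a point fixed in the world has none). Each returns a list of dicts, best first, with "conf" (0 to 1); they miss things now and then, are a little off and sometimes report something else, mostly with a low value. They report only what shows in the picture. A call takes as long as a camera call. They do not tell look-alikes from the thing itself.
- boxes_of(camera, target): "location" ([column, row] in pixels, amid what is visible of it).
- masks_of(camera, target): "pixels" (400x640 bool, what is visible of it) and "location" ([column, row] in pixels, amid what is visible of it).
The state is a dict: "time_s": time; "qpos": joint angles; "joint_velocities": joint speeds; "effort": joint torques, N m; "tool_pos": TCP position; "tool_rot": TCP orientation; "force": force on the tool from outside, world axes, zero at the start; "wrist_torque": the same for the moment, N m; "grip_width": finger opening in m; "grasp_force": force on a finger pad.
Only numpy, scipy, OpenCV 4.12 (cv2) and the standard library are available. Lean on these libraries where they do the work, as an engineer would, in place of code of your own. Each camera call takes 0.05 s, during which the arm holds its last target. There are 200 camera calls.

## Working session

There is one attempt and no reset: what is moved stays moved. The work goes in short steps, Python scripts to look and compute and a tool call to move; the robot and the scene stay as the last step left them, time stands still between calls to the robot, and variables do not carry over. Pictures are saved under pics/ and viewed, at most 10 in all, crops included, and the job is handed in when it is done.

Besides the shell and the picture viewer there is one more tool, called after "Call:" in YAML: its name, and indented under it one key for each argument. apply_moves: Moves the arm, as the interface text tells. Shifts and turns lie within -1 to 1; 1 stands for 0.2 m of shift or 1.5 rad of turn. Its arguments: {"type":"object","properties":{"moves":{"type":"array","items":{"type":"array","items":{"type":"number","minimum":-1,"maximum":1}}},"grip_force":{"type":"number"}},"required":["moves"]}

```bash
mkdir -p pics
python3 - <<'E'
from cell import env, viewer, boxes_of, masks_of
import cv2,json
o=env.get_obs();print({k:o[k] for k in('time_s','tool_pos','tool_rot','force','grip_width')})
for c in('side','top'):
    im=viewer.read_camera(c);cv2.imwrite(f'pics/{c}0.png',im[:,:,::-1]);print(c,viewer.get_calibration(c))
    for t in('tub_mouth','tray_grip','tray_lip','lid_grip','lid_seat','spec0_mid','spec1_mid'):
        print(t,[( [round(float(v)) for v in d['location']],round(float(d['conf']),2)) for d in boxes_of(c,t)][:5])
E
```

```text
{'time_s': 0.0, 'tool_pos': array([0.24863567, 0.59993341, 0.19967045]), 'tool_rot': array([-1.79891914e+02,  6.47701379e-03,  1.57495735e+02]), 'force': array([-1.09528896,  0.17806113,  0.22147565]), 'grip_width': 0.08669430169281309}
side {'fov_y': 43.71423509287324, 'cx': 314.2443294538661, 'cy': 198.65046820206229, 'position': array([0.31936171, 0.93320915, 1.00682107]), 'orientation': array([  45.88296149,    0.92649184, -168.43975309])}
tub_mouth [([383, 316], 0.95), ([222, 366], 0.85), ([312, 222], 0.81)]
tray_grip [([293, 304], 0.58)]
tray_lip [([289, 298], 0.73), ([385, 177], 0.21)]
lid_grip [([333, 147], 0.89)]
lid_seat [([333, 149], 0.93)]
spec0_mid [([238, 236], 0.27)]
spec1_mid [([300, 312], 0.55)]
top {'fov_y': 55.93661291330431, 'cx': 319.319835009422, 'cy': 200.5534388735307, 'position': array([0.31257408, 0.00349787, 1.11441835]), 'orientation': array([ 12.62067377,  -0.37566905, -92.46620967])}
tub_mouth [([302, 212], 0.69), ([213, 302], 0.66), ([149, 187], 0.56)]
tray_grip [([218, 219], 0.69)]
tray_lip [([216, 220], 0.97)]
lid_grip []
lid_seat [([416, 211], 0.78)]
spec0_mid [([224, 228], 0.52), ([353, 164], 0.49)]
spec1_mid []
```

View pics/side0.png

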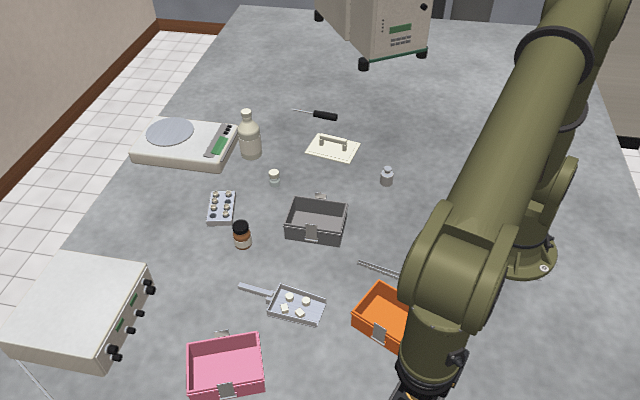

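View pics/top0.png

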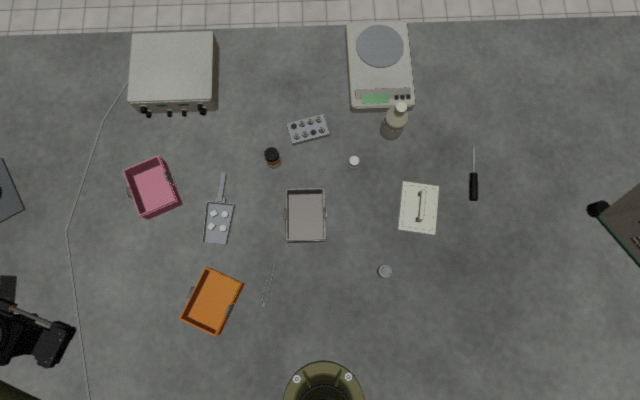

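Grey box: side (316,221), top (306,215). It is the only one that fits, because its look-alikes are pink at side (225,366)/top (152,187) and orange at (383,316)/(213,300). Tray: side (297,303), top (218,222), handle towards +x. Lid: side (333,147), top (419,207). Next I fit the poses by matching model silhouettes to the masks in both views.

```bash
cat > h.py <<'E'
from cell import env, viewer, boxes_of, masks_of
import numpy as np, cv2
from scipy.spatial.transform import Rotation as R
from scipy.optimize import minimize
CAL={c:viewer.get_calibration(c) for c in('side','top')}
def proj(c,P):
    k=CAL[c];f=200/np.tan(np.radians(k['fov_y']/2))
    q=(np.atleast_2d(P)-k['position'])@R.from_euler('xyz',k['orientation'],degrees=True).as_matrix()
    return np.c_[k['cx']+f*q[:,0]/-q[:,2],k['cy']-f*q[:,1]/-q[:,2]]
def ray(c,uv,z):
    k=CAL[c];f=200/np.tan(np.radians(k['fov_y']/2))
    d=R.from_euler('xyz',k['orientation'],degrees=True).apply([(uv[0]-k['cx'])/f,-(uv[1]-k['cy'])/f,-1])
    return k['position']+d*(z-k['position'][2])/d[2]
def bx(x0,x1,y0,y1,z0,z1):
    return np.array([[x,y,z] for x in(x0,x1) for y in(y0,y1) for z in(z0,z1)])
mm=.001
# models in frame of the tracked point: (parts, z of the point when on the bench)
TUB=([bx(-75,75,-55,55,-60,0)*mm,bx(-15,15,55,59,-40,18)*mm,bx(-15,15,-59,-55,-40,18)*mm],.060)
LID=([bx(-75,75,-55,55,-39,-35)*mm,bx(-45,45,-7,7,-9,9)*mm,bx(-45,-33,-7,7,-36,9)*mm,bx(33,45,-7,7,-36,9)*mm],.049)
pan=np.array([[-48,s*42,z] for s in(-1,1) for z in(-26,-3)]+[[-168,s*35,z] for s in(-1,1) for z in(-26,-4)])*mm
TRAY=([pan,bx(-48,42,-7,7,-8,8)*mm],.026)
def render(c,parts,p,z,S=4):
    im=np.zeros((400*S,640*S),np.uint8);Rz=R.from_euler('z',p[2])
    for v in parts:
        u=proj(c,Rz.apply(v)+[p[0],p[1],z])
        h=cv2.convexHull(np.float32(u))[:,0]
        cv2.fillConvexPoly(im,np.round(((h+.5)*S-.5)*16).astype(np.int32),255,shift=4)
    return cv2.resize(im,(640,400),interpolation=cv2.INTER_AREA)/255.
def mask(c,name,near,tol=30):
    L=[d for d in masks_of(c,name) if np.hypot(*(np.array(d['location'])-near))<tol]
    return L[0]['pixels'].astype(float) if L else None
def fit(model,masks,p0):
    parts,z=model
    def cost(p):
        r=0
        for c,m in masks.items():
            q=render(c,parts,p,z); r+=np.abs(q-m).sum()/m.sum()
        return r
    s=np.array(p0)+np.array([[0,0,0],[.015,0,0],[0,.015,0],[0,0,.15]])
    b=minimize(cost,p0,method='Nelder-Mead',options=dict(initial_simplex=s,xatol=1e-4,fatol=1e-5))
    return b.x,b.fun
E
cat > m.py <<'E'
from h import *
for c in('side','top'): viewer.read_camera(c)
for n,M,px,yaw in(('tub_mouth',TUB,{'side':(316,221),'top':(306,215)},0),('tray_grip',TRAY,{'side':(297,303),'top':(218,222)},0),('lid_grip',LID,{'side':(333,147),'top':(419,207)},0)):
    ms={c:mask(c,n,px[c]) for c in px}; ms={c:m for c,m in ms.items() if m is not None}
    if n=='lid_grip' and len(ms)<2:
        for c in px:
            m=mask(c,'lid_seat',px[c])
            if m is not None: ms[c]=m
    p0=ray('top',px['top'],.03)
    for y in ((0,np.pi/2) if n!='tray_grip' else (0,)):
        g=[p0[0]+(.08 if n=='tray_grip' else 0),p0[1],y+.05]
        x,f=fit(M,ms,g); print(n,np.round(x,4),np.degrees(x[2]).round(1),'cost',round(f,3),len(ms), end=' ')
        for c in ms: print(c,np.round(fit(M,{c:ms[c]},x)[0],4),end=' ')
        print()
for n,d in(('weight',.06),('amber_jar',.075),('vial',.05),('solvent',.16),('rack',.02),('tweezers',.005),('driver',.015)):
    print(n,[(np.round(ray('top',b['location'],d)[:2],3),round(b['conf'],2)) for b in boxes_of('top',n)[:2]])
E
python3 m.py
```

```text
tub_mouth [ 0.5147  0.0293 -0.0122] -0.7 cost 0.091 2 side [ 0.5163  0.0303 -0.0162] top [ 0.513   0.0283 -0.0169] 
tub_mouth [0.5149 0.0292 3.1217] 178.9 cost 0.09 2 side [0.5163 0.0304 3.1245] top [0.5127 0.0285 3.1177] 
tray_grip [ 0.615   0.2752 -0.1361] -7.8 cost 0.564 2 side [ 0.6167  0.2772 -0.1298] top [ 0.614   0.2747 -0.132 ] 
lid_grip [ 0.5283 -0.3087 -0.1865] -10.7 cost 0.097 2 side [ 0.5298 -0.3087 -0.1962] top [ 0.5265 -0.3091 -0.1883] 
lid_grip [ 0.5285 -0.309   2.949 ] 169.0 cost 0.096 2 side [ 0.5297 -0.3087  2.9482] top [ 0.5265 -0.3091  2.9531] 
weight [(array([ 0.339, -0.191]), 0.44)]
amber_jar [(array([0.513, 0.032]), 0.69), (array([0.68 , 0.126]), 0.64)]
vial [(array([ 0.658, -0.123]), 0.6), (array([0.514, 0.284]), 0.55)]
solvent [(array([ 0.739, -0.232]), 0.73)]
rack [(array([0.786, 0.013]), 0.75)]
tweezers [(array([0.493, 0.283]), 0.29)]
driver [(array([ 0.583, -0.479]), 0.86), (array([0.538, 0.271]), 0.3)]
```

Run:
```python
from h import *
ims={c:cv2.imread(f'pics/{c}0.png') for c in('side','top')}
for c in('side','top'): viewer.read_camera(c)
ms={}
for c,px in{'side':(297,303),'top':(218,222)}.items():
    m=mask(c,'tray_grip',px); print(c,m.sum())
    ct,_=cv2.findContours(m.astype(np.uint8),cv2.RETR_EXTERNAL,cv2.CHAIN_APPROX_NONE)
    f=np.zeros((400,640),np.uint8);cv2.drawContours(f,ct,-1,1,-1);f=cv2.morphologyEx(f,cv2.MORPH_CLOSE,np.ones((5,5)));ms[c]=f.astype(float);print(f.sum())
x,f=fit(TRAY,ms,[.615,.275,-.136]);print(x,f,[fit(TRAY,{c:ms[c]},x)[0].round(4) for c in ms])
out=[]
for c,(u,v) in{'side':(200,110),'top':(190,140)}.items():
    S=3;w,h=(260,235)
    big=cv2.resize(ims[c],None,fx=S,fy=S,interpolation=cv2.INTER_CUBIC)
    for M,p in((TUB,[.5148,.0293,-.016]),(TRAY,x),(LID,[.5284,-.309,-.19])):
        for part in M[0]:
            q=proj(c,R.from_euler('z',p[2]).apply(part)+[p[0],p[1],M[1]])
            hh=cv2.convexHull(np.float32(q))
            cv2.polylines(big,[np.int32(((hh+.5)*S))],True,(0,0,255),1)
    out.append(big[v*S:(v+(210 if c=='side' else 115))*S,u*S:(u+260)*S])
for i,o in enumerate(out): cv2.imwrite(f'pics/c{i}.png',o[:600]);print(o.shape)
v=np.vstack(out); v=cv2.resize(v,None,fx=600/v.shape[0],fy=600/v.shape[0],interpolation=cv2.INTER_AREA);cv2.imwrite('pics/cc.png',v)
```

```text
side 1783.0
2059
top 1096.0
1265
[ 0.61484304  0.27598855 -0.13545783] 0.2051954018471671 [array([ 0.6159,  0.2766, -0.1401]), array([ 0.6133,  0.2759, -0.1219])]
(630, 780, 3)
(345, 780, 3)
```

View pics/c0.png

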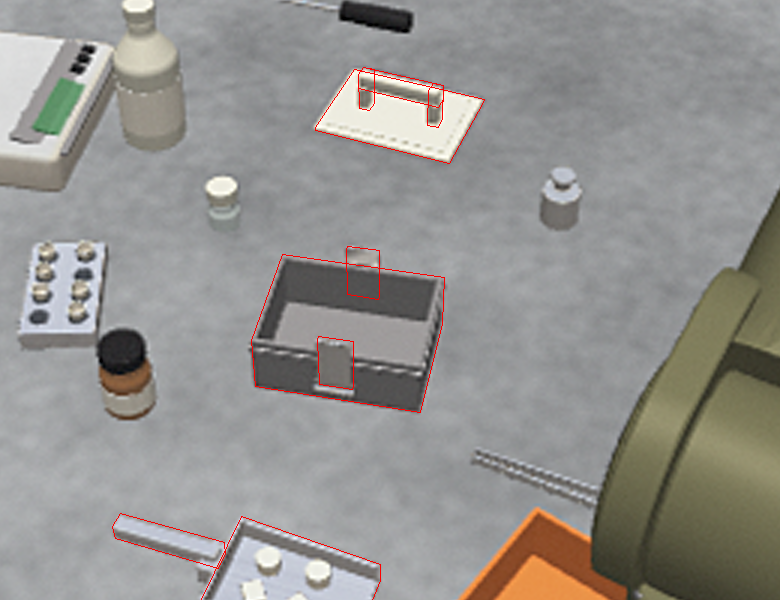

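View pics/c1.png

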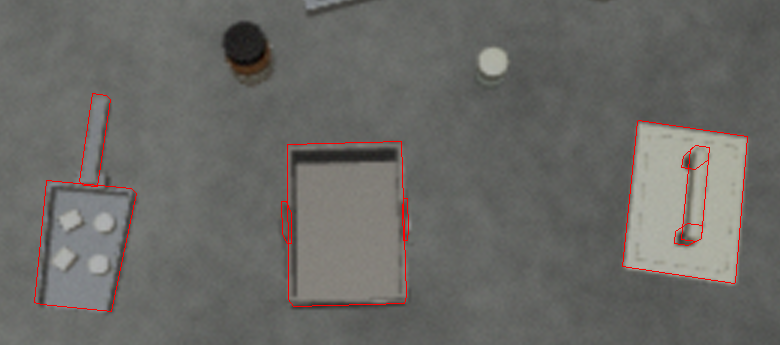

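The overlays fit within 2–3 mm, and the grey box is confirmed at crop (345,330). The tray handle bar is at crop c0 (165,540) and the lid bow at (400,90).

```bash
cat > g.py <<'E'
import sys
from h import *
# usage: g.py x y z yaw [tilt]: tool down at yaw, then tilted by tilt deg about the horizontal axis along the tool's y line
a=[float(v) for v in sys.argv[1:]]
o=env.get_obs();Rc=R.from_euler('xyz',o['tool_rot'],degrees=True)
Rt=R.from_euler('xyz',[180,0,a[3]],degrees=True)
if len(a)>4: Rt=Rt*R.from_rotvec([0,np.radians(a[4]),0])
d=Rc.inv().apply(np.array(a[:3])-o['tool_pos'])/.2
r=(Rc.inv()*Rt).as_rotvec()/1.5
print('t',o['time_s'],'pos',o['tool_pos'].round(4),o['tool_rot'].round(1),'F',o['force'].round(1),'w',o['grip_width'].round(4))
print('move',d.round(3),r.round(3))
E
python3 g.py .603 .2775 .13 172.3; python3 g.py .603 .2775 .008 172.3
```

```text
Traceback (most recent call last):
  File "g.py", line 10, in <module>
    print('t',o['time_s'],'pos',o['tool_pos'].round(4),o['tool_rot'].round(1),'F',o['force'].round(1),'w',o['grip_width'].round(4))
                                                                                                          ^^^^^^^^^^^^^^^^^^^^^
AttributeError: 'float' object has no attribute 'round'
Traceback (most recent call last):
  File "g.py", line 10, in <module>
    print('t',o['time_s'],'pos',o['tool_pos'].round(4),o['tool_rot'].round(1),'F',o['force'].round(1),'w',o['grip_width'].round(4))
                                                                                                          ^^^^^^^^^^^^^^^^^^^^^
AttributeError: 'float' object has no attribute 'round'
```

```bash
sed -i "s/o\['grip_width'\].round(4)/round(o['grip_width'],4)/" g.py; python3 g.py .603 .2775 .13 172.3
```

```text
t 1.75 pos [0.2488 0.6005 0.2008] [180.    0.  157.5] F [0.6 0.  0.7] w 0.0868
move [-2.254 -0.814  0.354] [ 0.     0.    -0.172]
```

Call:
apply_moves:
  moves:
    - [-0.2,-0.07,0,0,0,-0.04,1]
    - [-0.45,-0.16,0,0,0,-0.09,1]
    - [-0.7,-0.25,0,0,0,-0.13,1]
    - [-0.95,-0.34,0,0,0,-0.172,1]
    - [-1,-0.36,0,0,0,-0.172,1]

```text
time_s: 2.25
tool_pos: [0.4117, 0.4521, 0.2011]
tool_rot: [-179.9, 0.2, 171.9]
force: [-0.5, 0.8, 0.5]
grip_width: 0.0872
grasp_force: 0.0
```

Call:
apply_moves:
  moves:
    - [-0.25,-0.03,0,0,0,0,1]
    - [-0.5,-0.06,0,0,0,0,1]
    - [-0.75,-0.08,0,0,0,0,1]
    - [-1,-0.1,0,0,0,0,1]
    - [-1,-0.1,0,0,0,0,1]

```text
time_s: 2.75
tool_pos: [0.609, 0.404, 0.1982]
tool_rot: [-179.7, 0.2, 171.7]
force: [1.0, -0.9, 0.0]
grip_width: 0.0869
grasp_force: 0.0
```

```bash
python3 g.py .603 .2775 .06 172.3
```

```text
t 2.75 pos [0.609  0.404  0.1982] [-179.7    0.2  171.7] F [ 1.  -0.9  0. ] w 0.0869
move [-0.059 -0.626  0.695] [-0.004  0.002 -0.007]
```

Call:
apply_moves:
  moves:
    - [-0.05,-0.25,0.1,-0.004,0.002,-0.007,1]
    - [-0.059,-0.45,0.3,-0.004,0.002,-0.007,1]
    - [-0.059,-0.626,0.45,-0.004,0.002,-0.007,1]
    - [-0.059,-0.626,0.6,-0.004,0.002,-0.007,1]
    - [-0.059,-0.626,0.695,-0.004,0.002,-0.007,1]
    - [-0.059,-0.626,0.695,-0.004,0.002,-0.007,1]

```text
time_s: 3.35
tool_pos: [0.5936, 0.2838, 0.0583]
tool_rot: [179.9, -0.5, 172.9]
force: [-1.5, 0.7, 0.8]
grip_width: 0.0872
grasp_force: 0.0
```

```bash
python3 g.py .603 .2775 .008 172.3
python3 - <<'E'
from h import *
im=viewer.read_camera('top');cv2.imwrite('pics/t1.png',cv2.resize(im[140:270,160:280,::-1],None,fx=4,fy=4,interpolation=cv2.INTER_CUBIC))
E
```

```text
t 3.35 pos [0.5936 0.2838 0.0583] [179.9  -0.5 172.9] F [-1.5  0.7  0.8] w 0.0872
move [-0.053 -0.026  0.251] [ 0.002 -0.006  0.006]
```

View pics/t1.png

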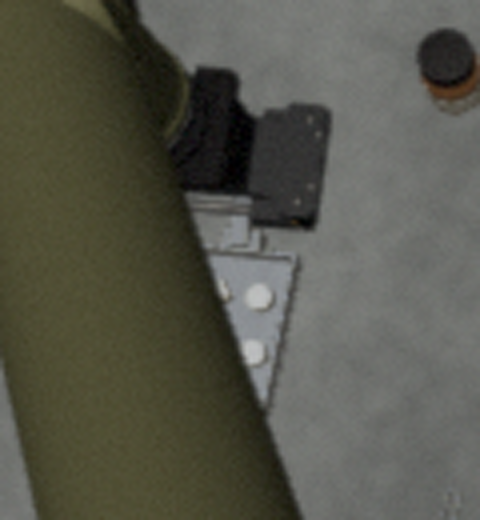

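The hand is over the handle, with a finger at (235,225) just behind the pan wall and no contact. I re-read the pose before descending.

```bash
python3 g.py .603 .2775 .008 172.3
```

```text
t 3.4 pos [0.595  0.2851 0.0606] [179.7  -0.3 172.9] F [-0.1  0.6  0.2] w 0.0873
move [-0.046 -0.034  0.263] [ 0.003 -0.004  0.007]
```

Call:
apply_moves:
  moves:
    - [-0.03,-0.034,0.05,0.003,-0.003,0.005,1]
    - [-0.045,-0.034,0.1,0.003,-0.003,0.005,1]
    - [-0.045,-0.034,0.15,0.003,-0.003,0.005,1]
    - [-0.045,-0.034,0.2,0.003,-0.003,0.005,1]
    - [-0.045,-0.034,0.24,0.003,-0.003,0.005,1]
    - [-0.045,-0.034,0.26,0.003,-0.003,0.005,1]
    - [-0.045,-0.034,0.26,0.003,-0.003,0.005,1]

```text
time_s: 4.1
tool_pos: [0.6038, 0.2775, 0.0088]
tool_rot: [180.0, 0.0, 172.5]
force: [-0.6, -1.0, -0.1]
grip_width: 0.0867
grasp_force: 0.0
```

```bash
python3 g.py .603 .2775 .008 172.3
```

```text
t 4.1 pos [0.6038 0.2775 0.0088] [180.    0.  172.5] F [-0.6 -1.  -0.1] w 0.0867
move [ 0.004 -0.     0.004] [0.001 0.    0.002]
```

Close firmly.

Call:
apply_moves:
  grip_force: 50
  moves:
    - [0,0,0,0,0,0,0.5]
    - [0,0,0,0,0,0,0.3]
    - [0,0,0,0,0,0,0.15]
    - [0,0,0,0,0,0,0]
    - [0,0,0,0,0,0,0]
    - [0,0,0,0,0,0,0]
    - [0,0,0,0,0,0,0]
    - [0,0,0,0,0,0,0]

```text
time_s: 4.9
tool_pos: [0.6044, 0.2775, 0.0097]
tool_rot: [179.9, 0.1, 172.4]
force: [0.3, -1.1, -0.9]
grip_width: 0.031
grasp_force: 0.0
```

```bash
python3 g.py .603 .2775 .208 172.3
```

```text
t 4.9 pos [0.6044 0.2775 0.0097] [1.799e+02 1.000e-01 1.724e+02] F [ 0.3 -1.1 -0.9] w 0.031
move [ 0.005  0.    -0.992] [0.001 0.001 0.002]
```

Still closing; then lift smoothly.

Call:
apply_moves:
  grip_force: 50
  moves:
    - [0,0,0,0,0,0,0]
    - [0,0,0,0,0,0,0]
    - [0,0,0,0,0,0,0]
    - [0,0,0,0,0,0,0]
    - [0,0,0,0,0,0,0]

```text
time_s: 5.4
tool_pos: [0.6044, 0.2776, 0.0097]
tool_rot: [179.9, 0.1, 172.4]
force: [0.6, 0.2, -0.2]
grip_width: 0.012
grasp_force: 50.0
```

Call:
apply_moves:
  moves:
    - [0,0,-0.02,0,0,0,0]
    - [0,0,-0.06,0,0,0,0]
    - [0,0,-0.12,0,0,0,0]
    - [0,0,-0.2,0,0,0,0]
    - [0,0,-0.3,0,0,0,0]
    - [0,0,-0.42,0,0,0,0]
    - [0,0,-0.55,0,0,0,0]
    - [0,0,-0.66,0,0,0,0]
    - [0,0,-0.75,0,0,0,0]
    - [0,0,-0.8,0,0,0,0]
    - [0,0,-0.83,0,0,0,0]
    - [0,0,-0.83,0,0,0,0]

```text
time_s: 6.6
tool_pos: [0.6044, 0.2774, 0.1766]
tool_rot: [179.9, 0.1, 172.4]
force: [0.3, -0.1, -1.6]
grip_width: 0.0124
grasp_force: 50.0
```

```bash
python3 g.py .66 .0293 .2 179.1
python3 - <<'E'
from h import *
im=viewer.read_camera('side');cv2.imwrite('pics/s2.png',cv2.resize(im[150:350,200:460,::-1],None,fx=3,fy=3,interpolation=cv2.INTER_CUBIC))
E
```

```text
t 6.6 pos [0.6044 0.2774 0.1766] [1.799e+02 1.000e-01 1.724e+02] F [ 0.3 -0.1 -1.6] w 0.0124
move [-0.439 -1.193 -0.118] [ 0.001  0.002 -0.077]
```

View pics/s2.png

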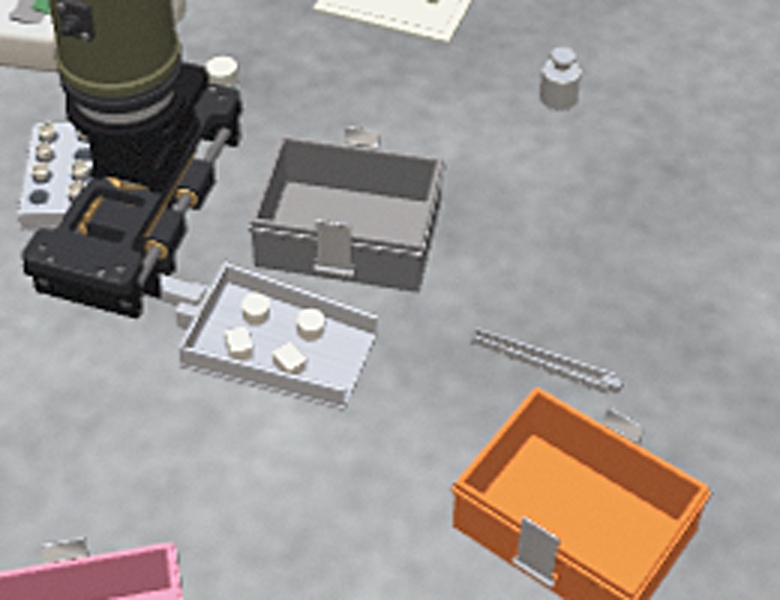

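The tray is held level with all four specimens in the pan (crop (280,330)). Now carry it to the +x side of the box.

Call:
apply_moves:
  moves:
    - [-0.01,-0.02,-0.01,0,0,-0.003,0]
    - [-0.03,-0.06,-0.02,0,0,-0.006,0]
    - [-0.06,-0.12,-0.03,0,0,-0.01,0]
    - [-0.1,-0.2,-0.05,0,0,-0.015,0]
    - [-0.15,-0.3,-0.07,0,0,-0.02,0]
    - [-0.2,-0.4,-0.09,0,0,-0.03,0]
    - [-0.25,-0.5,-0.1,0,0,-0.04,0]
    - [-0.3,-0.6,-0.11,0,0,-0.045,0]
    - [-0.35,-0.69,-0.12,0,0,-0.05,0]
    - [-0.39,-0.77,-0.12,0,0,-0.06,0]
    - [-0.43,-0.84,-0.12,0,0,-0.065,0]
    - [-0.46,-0.9,-0.12,0,0,-0.07,0]
    - [-0.48,-0.94,-0.12,0,0,-0.074,0]
    - [-0.49,-0.96,-0.12,0,0,-0.077,0]
    - [-0.49,-0.96,-0.12,0,0,-0.077,0]

```text
time_s: 8.15
tool_pos: [0.676, 0.0734, 0.1995]
tool_rot: [179.9, 0.1, 179.0]
force: [0.2, -0.2, -2.5]
grip_width: 0.0121
grasp_force: 50.0
```

```bash
python3 g.py .681 .0305 .2 179.1;python3 g.py .681 .0305 .14 179.1 -20
```

```text
t 8.15 pos [0.676  0.0734 0.1995] [1.799e+02 1.000e-01 1.790e+02] F [ 0.2 -0.2 -2.5] w 0.0121
move [-0.028 -0.214 -0.003] [ 0.001  0.001 -0.001]
t 8.15 pos [0.676  0.0734 0.1995] [1.799e+02 1.000e-01 1.790e+02] F [ 0.2 -0.2 -2.5] w 0.0121
move [-0.028 -0.214  0.297] [ 0.001 -0.232 -0.001]
```

Call:
apply_moves:
  moves:
    - [-0.005,-0.02,0,0,0,0,0]
    - [-0.01,-0.06,0,0,0,0,0]
    - [-0.015,-0.11,0,0,0,0,0]
    - [-0.02,-0.16,0,0,0,0,0]
    - [-0.028,-0.195,0.02,0,-0.01,0,0]
    - [-0.028,-0.214,0.05,0,-0.03,0,0]
    - [-0.028,-0.214,0.09,0,-0.06,0,0]
    - [-0.028,-0.214,0.13,0,-0.09,0,0]
    - [-0.028,-0.214,0.17,0,-0.12,0,0]
    - [-0.028,-0.214,0.21,0,-0.15,0,0]
    - [-0.028,-0.214,0.25,0,-0.18,0,0]
    - [-0.028,-0.214,0.28,0,-0.21,0,0]
    - [-0.028,-0.214,0.297,0,-0.232,0,0]
    - [-0.028,-0.214,0.297,0,-0.232,0,0]

```text
time_s: 9.55
tool_pos: [0.6786, 0.0307, 0.1385]
tool_rot: [179.9, 19.9, 179.0]
force: [-0.1, -0.4, -2.4]
grip_width: 0.012
grasp_force: 50.0
```

```bash
python3 - <<'E'
from h import *
for c in ('side','top'):
    im=viewer.read_camera(c)
    print(c,[(np.round(d['location']),round(d['conf'],2)) for d in boxes_of(c,'spec0_mid')+boxes_of(c,'spec1_mid')][:8])
    if c=='side': cv2.imwrite('pics/s3.png',cv2.resize(im[130:290,220:440,::-1],None,fx=3,fy=3,interpolation=cv2.INTER_CUBIC))
E
python3 g.py .681 .0305 .14 179.1 -20;python3 g.py .669 .0305 .163 179.1 -30;python3 g.py .651 .0305 .181 179.1 -40
```

```text
side [(array([319., 226.]), 0.54), (array([299., 196.]), 0.53), (array([331., 146.]), 0.15), (array([331., 148.]), 0.54), (array([295., 206.]), 0.45)]
top []
t 9.85 pos [0.6817 0.0312 0.1407] [179.9  20.1 179. ] F [-0.5  0.6 -1.6] w 0.0123
move [ 0.005 -0.003  0.002] [ 0.001  0.001 -0.001]
t 9.85 pos [0.6817 0.0312 0.1407] [179.9  20.1 179. ] F [-0.5  0.6 -1.6] w 0.0123
move [ 0.021 -0.004 -0.126] [ 0.001 -0.115 -0.001]
t 9.85 pos [0.6817 0.0312 0.1407] [179.9  20.1 179. ] F [-0.5  0.6 -1.6] w 0.0123
move [ 0.075 -0.006 -0.242] [ 0.001 -0.232 -0.001]
```

View pics/s3.png

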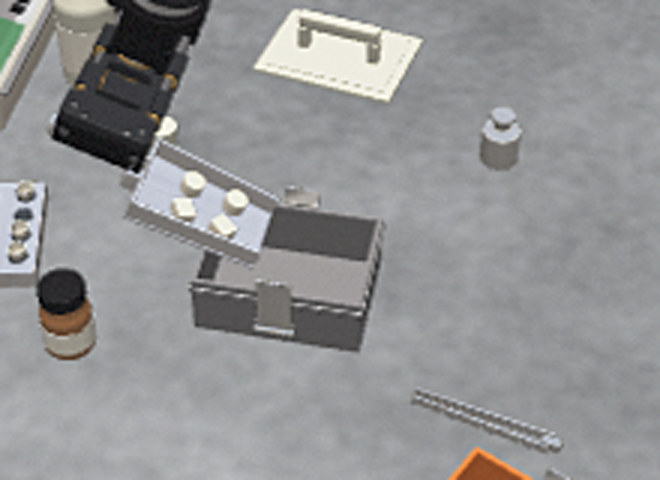

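The lip (crop (262,235)) is over the mouth between the clips and the specimens are still at rest. Now tilt slowly to 40°.

Call:
apply_moves:
  moves:
    - [0.005,0,-0.03,0,-0.03,0,0]
    - [0.01,0,-0.06,0,-0.06,0,0]
    - [0.015,0,-0.1,0,-0.09,0,0]
    - [0.021,0,-0.126,0,-0.115,0,0]
    - [0.034,0,-0.155,0,-0.145,0,0]
    - [0.047,0,-0.185,0,-0.175,0,0]
    - [0.06,0,-0.215,0,-0.205,0,0]
    - [0.075,0,-0.242,0,-0.232,0,0]
    - [0.075,0,-0.242,0,-0.232,0,0]
    - [0.075,0,-0.242,0,-0.232,0,0]
    - [0.075,0,-0.242,0,-0.232,0,0]
    - [0.075,0,-0.242,0,-0.232,0,0]
    - [0.075,0,-0.242,0,-0.232,0,0]
    - [0.075,0,-0.242,0,-0.232,0,0]

```text
time_s: 11.25
tool_pos: [0.6505, 0.0317, 0.1803]
tool_rot: [179.9, 40.0, 179.0]
force: [-0.6, 1.2, -2.3]
grip_width: 0.0122
grasp_force: 50.0
```

```bash
python3 - <<'E'
from h import *
im=viewer.read_camera('side')
cv2.imwrite('pics/s4.png',cv2.resize(im[130:290,220:440,::-1],None,fx=3,fy=3,interpolation=cv2.INTER_CUBIC))
E
python3 g.py .69 .0305 .23 179.1
```

```text
t 11.3 pos [0.6505 0.0317 0.1804] [179.9  40.  179. ] F [ 0.1  0.6 -1.2] w 0.0124
move [-0.311 -0.003 -0.063] [ 0.001  0.465 -0.001]
```

View pics/s4.png

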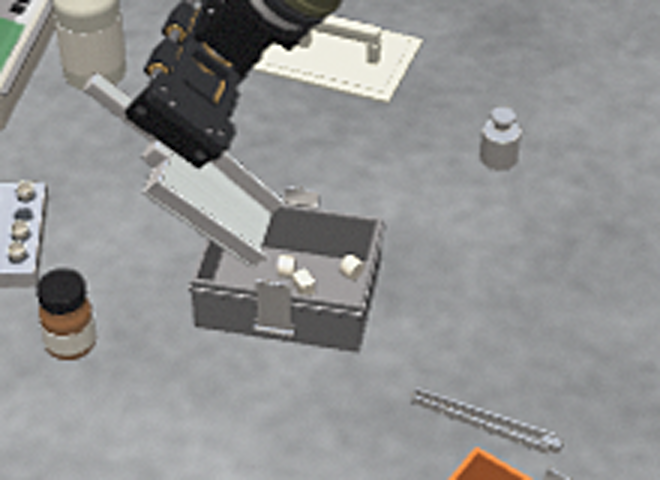

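Pan empty; three specimens are visible in the box at crop (287,265), (304,280) and (350,266), with the fourth probably hidden by the tray. Level out, retreat, then check.

Call:
apply_moves:
  moves:
    - [0.0,0,-0.06,0,0.02,0,0]
    - [-0.03,0,-0.12,0,0.08,0,0]
    - [-0.1,0,-0.12,0,0.17,0,0]
    - [-0.17,0,-0.1,0,0.26,0,0]
    - [-0.24,0,-0.08,0,0.35,0,0]
    - [-0.29,0,-0.063,0,0.43,0,0]
    - [-0.311,0,-0.063,0,0.465,0,0]
    - [-0.311,0,-0.063,0,0.465,0,0]

```text
time_s: 12.1
tool_pos: [0.6923, 0.0309, 0.2281]
tool_rot: [-180.0, -0.0, 179.1]
force: [0.4, -0.2, -2.8]
grip_width: 0.0118
grasp_force: 50.0
```

```bash
python3 g.py .6044 .2775 .18 172.4; python3 g.py .6044 .2775 .011 172.4
```

```text
t 12.1 pos [0.6923 0.0309 0.2281] [-180.    -0.   179.1] F [ 0.4 -0.2 -2.8] w 0.0118
move [0.459 1.226 0.24 ] [-0.    -0.     0.078]
t 12.1 pos [0.6923 0.0309 0.2281] [-180.    -0.   179.1] F [ 0.4 -0.2 -2.8] w 0.0118
move [0.459 1.226 1.085] [-0.    -0.     0.078]
```

Call:
apply_moves:
  moves:
    - [0.05,0.15,0.02,0,0,0.01,0]
    - [0.13,0.35,0.05,0,0,0.02,0]
    - [0.2,0.55,0.1,0,0,0.04,0]
    - [0.28,0.75,0.15,0,0,0.055,0]
    - [0.35,0.92,0.2,0,0,0.07,0]
    - [0.38,1,0.24,0,0,0.078,0]
    - [0.38,1,0.24,0,0,0.078,0]

```text
time_s: 12.8
tool_pos: [0.6138, 0.2371, 0.1811]
tool_rot: [179.8, -0.1, 172.8]
force: [0.6, 0.2, -1.6]
grip_width: 0.0126
grasp_force: 50.0
```

```bash
python3 g.py .6044 .2775 .011 172.4
python3 - <<'E'
from h import *
im=viewer.read_camera('side')
print([(np.round(d['location']),round(d['conf'],2)) for d in boxes_of('side','spec0_mid')+boxes_of('side','spec1_mid')])
cv2.imwrite('pics/s5.png',cv2.resize(im[150:330,210:430,::-1],None,fx=3,fy=3,interpolation=cv2.INTER_CUBIC))
E
```

```text
t 12.8 pos [0.6138 0.2371 0.1811] [ 1.798e+02 -1.000e-01  1.728e+02] F [ 0.6  0.2 -1.6] w 0.0126
move [0.07  0.192 0.851] [ 0.002 -0.001  0.004]
[]
```

View pics/s5.png

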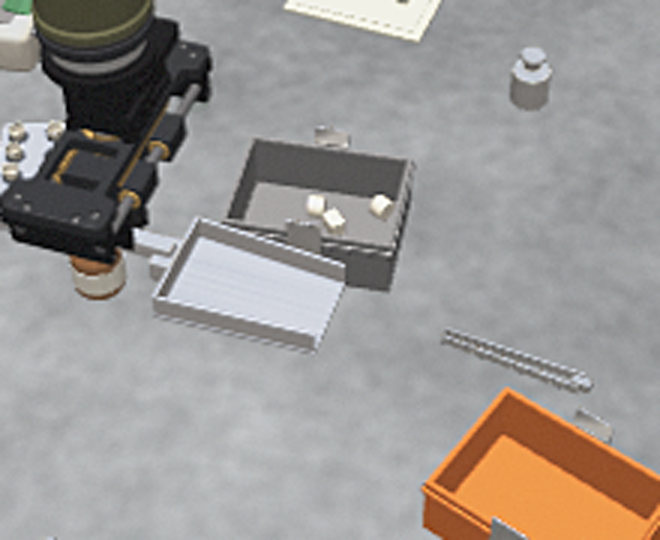

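The tray is empty, with three specimens plainly in the box; the fourth is to be checked from the top. Set the tray down where it was.

Call:
apply_moves:
  moves:
    - [0.03,0.08,0.1,0.002,0,0.004,0]
    - [0.07,0.17,0.25,0.002,0,0.004,0]
    - [0.07,0.192,0.42,0.002,0,0.004,0]
    - [0.07,0.192,0.6,0.002,0,0.004,0]
    - [0.07,0.192,0.72,0.002,0,0.004,0]
    - [0.07,0.192,0.79,0.002,0,0.004,0]
    - [0.07,0.192,0.83,0.002,0,0.004,0]
    - [0.07,0.192,0.855,0.002,0,0.004,0]
    - [0.07,0.192,0.855,0.002,0,0.004,0]

```text
time_s: 13.85
tool_pos: [0.6093, 0.2722, 0.0122]
tool_rot: [-179.9, 0.1, 172.0]
force: [-0.5, 0.6, -1.5]
grip_width: 0.0121
grasp_force: 50.0
```

Call:
apply_moves:
  moves:
    - [0,0,0,0,0,0,0.1]
    - [0,0,0,0,0,0,0.4]
    - [0,0,0,0,0,0,0.7]
    - [0,0,0,0,0,0,0.7]
    - [0,0,0,0,0,0,0.7]
    - [0,0,0,0,0,0,0.7]

```text
time_s: 14.45
tool_pos: [0.6085, 0.2726, 0.0116]
tool_rot: [-179.9, 0.0, 172.0]
force: [0.5, 0.7, -0.3]
grip_width: 0.0441
grasp_force: 0.0
```

Call:
apply_moves:
  moves:
    - [0,0,-0.04,0,0,0,0.7]
    - [0,0,-0.12,0,0,0,0.7]
    - [0,0,-0.25,0,0,0,0.7]
    - [0,0,-0.45,0,0,0,0.7]
    - [0,-0.1,-0.7,0,0,0,0.7]
    - [0,-0.3,-0.95,0,0,0,0.7]
    - [0,-0.5,-1,0,0,0,0.7]
    - [0,-0.75,-1,0,0,0,0.7]
    - [0,-1,-1,0,0,0,0.7]
    - [0,-1,-1,0,0,0,0.7]

```text
time_s: 15.45
tool_pos: [0.5809, 0.0652, 0.2146]
tool_rot: [-179.8, 0.2, 171.4]
force: [0.1, -0.8, 0.4]
grip_width: 0.0609
grasp_force: 0.0
```

Call:
apply_moves:
  moves:
    - [0,-0.25,0,0,0,0,0.7]
    - [0,-0.5,0,0,0,0,0.7]
    - [0,-0.75,0,0,0,0,0.7]
    - [0,-1,0,0,0,0,0.7]
    - [0,-1,0,0,0,0,0.7]

```text
time_s: 15.95
tool_pos: [0.5511, -0.1332, 0.2141]
tool_rot: [-179.7, 0.2, 171.3]
force: [-0.0, -0.3, -0.1]
grip_width: 0.0609
grasp_force: 0.0
```

```bash
python3 g.py .5284 -.309 .1 169.1
```

```text
t 15.95 pos [ 0.5511 -0.1332  0.2141] [-179.7    0.2  171.3] F [-0.  -0.3 -0.1] w 0.0609
move [-0.02  -0.883  0.575] [-0.004  0.002  0.025]
```

Move above the lid, then check the box contents, tray and tub while clear.

Call:
apply_moves:
  moves:
    - [-0.01,-0.25,0.05,-0.003,0,0.02,0.7]
    - [-0.02,-0.5,0.15,-0.003,0,0.025,0.7]
    - [-0.02,-0.7,0.3,-0.003,0,0.025,0.7]
    - [-0.02,-0.883,0.5,-0.003,0,0.025,0.7]
    - [-0.02,-0.883,0.575,-0.003,0,0.025,0.7]
    - [-0.02,-0.883,0.575,-0.003,0,0.025,0.7]
    - [-0.02,-0.883,0.575,-0.003,0,0.025,0.7]

```text
time_s: 16.65
tool_pos: [0.5334, -0.298, 0.0984]
tool_rot: [179.8, 0.1, 169.9]
force: [-0.2, -0.9, 1.9]
grip_width: 0.0608
grasp_force: 0.0
```

```bash
python3 - <<'E'
from h import *
ms={};big={}
for c,px in{'side':(316,221),'top':(306,215)}.items():
    im=viewer.read_camera(c)
    print(c,[(np.round(d['location']),round(d['conf'],2)) for d in boxes_of(c,'spec0_mid')+boxes_of(c,'spec1_mid')])
    big[c]=im[:,:,::-1]
    m=mask(c,'tub_mouth',px)
    if m is not None:
        m=m.astype(np.uint8);ct,_=cv2.findContours(m,cv2.RETR_EXTERNAL,cv2.CHAIN_APPROX_NONE);cv2.drawContours(m,ct,-1,1,-1);ms[c]=m.astype(float)
x,f=fit(TUB,ms,[.5148,.0293,-.016]);print('tub',x.round(4),f.round(3),[ (c,fit(TUB,{c:ms[c]},x)[0].round(4)) for c in ms])
t={}
for c,px in{'side':(297,303),'top':(218,222)}.items():
    m=mask(c,'tray_grip',px)
    if m is not None:t[c]=m
x,f=fit(TRAY,t,[.615,.275,-.136]);print('tray',x.round(4),f.round(3))
a=cv2.resize(big['top'][130:270,190:450],None,fx=3,fy=3,interpolation=cv2.INTER_CUBIC)
b=cv2.resize(big['side'][190:250,270:363],None,fx=3,fy=3,interpolation=cv2.INTER_CUBIC)
a[:b.shape[0],:b.shape[1]]=b
cv2.imwrite('pics/f1.png',a)
E
python3 g.py .5284 -.309 .03 169.1
```

```text
side [(array([314., 218.]), 0.61), (array([309., 235.]), 0.65)]
top [(array([409., 214.]), 0.7), (array([294., 222.]), 0.51)]
tub [ 0.5154  0.0301 -0.0118] 0.022 [('side', array([ 0.5154,  0.0301, -0.0118]))]
tray [ 0.6197  0.269  -0.1424] 0.187
t 17.15 pos [ 0.5326 -0.2988  0.0977] [179.8   0.  169.9] F [-0.3 -1.1  0.7] w 0.0606
move [ 0.012 -0.055  0.338] [0.002 0.    0.009]
```

View pics/f1.png

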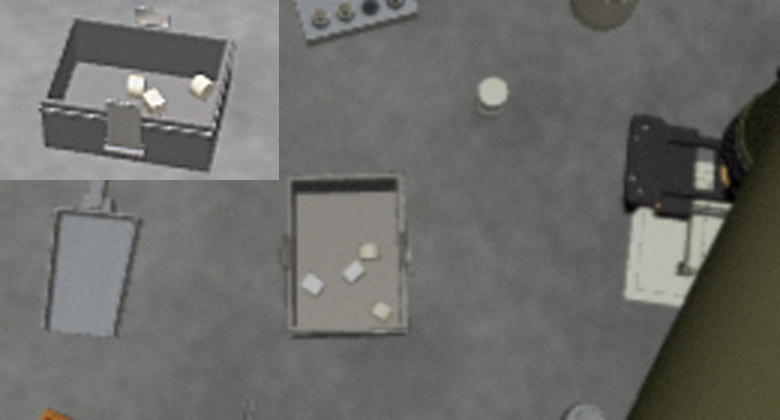

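All four specimens are in the box (main crop (369,250), (353,271), (313,285), (381,311)); the tray is flat and empty, and the box hasn't moved. Grasp the lid bow.

Call:
apply_moves:
  moves:
    - [0.006,-0.03,0.05,0.001,0,0.009,0.7]
    - [0.012,-0.055,0.12,0.001,0,0.009,0.7]
    - [0.012,-0.055,0.2,0.001,0,0.009,0.7]
    - [0.012,-0.055,0.28,0.001,0,0.009,0.7]
    - [0.012,-0.055,0.32,0.001,0,0.009,0.7]
    - [0.012,-0.055,0.338,0.001,0,0.009,0.7]
    - [0.012,-0.055,0.338,0.001,0,0.009,0.7]
    - [0.012,-0.055,0.338,0.001,0,0.009,0.7]

```text
time_s: 17.95
tool_pos: [0.5286, -0.3094, 0.0301]
tool_rot: [179.9, 0.1, 169.1]
force: [-0.6, -0.8, -0.2]
grip_width: 0.0609
grasp_force: 0.0
```

```bash
python3 g.py .5284 -.309 .03 169.1
```

```text
t 17.95 pos [ 0.5286 -0.3094  0.0301] [1.799e+02 1.000e-01 1.691e+02] F [-0.6 -0.8 -0.2] w 0.0609
move [0.001 0.002 0.001] [0.001 0.001 0.   ]
```

Call:
apply_moves:
  grip_force: 60
  moves:
    - [0,0,0,0,0,0,0.3]
    - [0,0,0,0,0,0,0.1]
    - [0,0,0,0,0,0,0]
    - [0,0,0,0,0,0,0]
    - [0,0,0,0,0,0,0]
    - [0,0,0,0,0,0,0]
    - [0,0,0,0,0,0,0]
    - [0,0,0,0,0,0,0]
    - [0,0,0,0,0,0,0]
    - [0,0,0,0,0,0,0]

```text
time_s: 18.95
tool_pos: [0.5282, -0.309, 0.0297]
tool_rot: [179.9, -0.0, 169.1]
force: [-0.8, 0.1, 0.6]
grip_width: 0.0129
grasp_force: 60.0
```

Call:
apply_moves:
  moves:
    - [0,0,-0.02,0,0,0,0]
    - [0,0,-0.08,0,0,0,0]
    - [0,0,-0.2,0,0,0,0]
    - [0,0,-0.38,0,0,0,0]
    - [0,0,-0.55,0,0,0,0]
    - [0,0,-0.7,0,0,0,0]
    - [0,0,-0.75,0,0,0,0]
    - [0,0,-0.75,0,0,0,0]

```text
time_s: 19.75
tool_pos: [0.5289, -0.3101, 0.1816]
tool_rot: [180.0, 0.2, 169.1]
force: [0.4, 0.4, -1.4]
grip_width: 0.0127
grasp_force: 60.0
```

```bash
cat > l.py <<'E'
# pose of the held lid, relative to the TCP
from h import *
o=env.get_obs();p=o['tool_pos'];y=np.radians(o['tool_rot'][2]-180)
ms={}
for c in('side','top'):
    viewer.read_camera(c);q=proj(c,[p[0],p[1],p[2]+.02])[0]
    L=[d for n in('lid_grip','lid_seat') for d in masks_of(c,n) if np.hypot(*(d['location']-q))<35]
    if L: ms[c]=max(L,key=lambda d:d['conf'])['pixels'].astype(float)
print(p.round(4),o['tool_rot'].round(1),'F',o['force'].round(1),o['wrist_torque'].round(2))
for c in ms:
    def cost(a):
        r=render(c,LID[0],[a[0],a[1],y],p[2]+.019); return (np.maximum(ms[c]-r,0).sum()+.3*np.maximum(r-ms[c],0).sum())/ms[c].sum()
    s=p[:2]+np.array([[0,0],[.01,0],[0,.01]])
    b=minimize(cost,p[:2],method='Nelder-Mead',options=dict(initial_simplex=s))
    print(c,(b.x-p[:2]).round(4),round(b.fun,3))
E
python3 l.py; python3 g.py .5151 .0297 .15 179.2
```

```text
[ 0.5289 -0.3101  0.1816] [180.    0.2 169.1] F [ 0.4  0.4 -1.4] [-0.03  0.07  0.  ]
side [0.0013 0.0001] 0.05
top [-0.0048  0.0076] 0.437
t 20.05 pos [ 0.5272 -0.3089  0.1779] [179.9  -0.2 169.1] F [-0.6 -0.2 -1.5] w 0.013
move [0.379 1.651 0.144] [ 0.001 -0.002 -0.118]
```

Call:
apply_moves:
  moves:
    - [0.03,0.1,0,0,0,-0.02,0]
    - [0.08,0.3,0,0,0,-0.04,0]
    - [0.13,0.5,0,0,0,-0.07,0]
    - [0.18,0.7,0,0,0,-0.1,0]
    - [0.22,0.9,0,0,0,-0.118,0]
    - [0.24,1,0,0,0,-0.118,0]
    - [0.24,1,0,0,0,-0.118,0]
    - [0.24,1,0,0,0,-0.118,0]

```text
time_s: 20.85
tool_pos: [0.5184, -0.1042, 0.1794]
tool_rot: [180.0, -0.0, 179.3]
force: [-0.4, -0.8, -1.7]
grip_width: 0.0129
grasp_force: 60.0
```

```bash
python3 g.py .5147 .0299 .14 179.2
```

```text
t 20.85 pos [ 0.5184 -0.1042  0.1794] [180.   -0.  179.3] F [-0.4 -0.8 -1.7] w 0.0129
move [0.027 0.67  0.198] [ 0.    -0.     0.001]
```

Call:
apply_moves:
  moves:
    - [0.01,0.15,0.02,0,0,0,0]
    - [0.02,0.35,0.06,0,0,0,0]
    - [0.027,0.52,0.12,0,0,0,0]
    - [0.027,0.63,0.17,0,0,0,0]
    - [0.027,0.67,0.198,0,0,0,0]
    - [0.027,0.67,0.198,0,0,0,0]
    - [0.027,0.67,0.198,0,0,0,0]

```text
time_s: 21.55
tool_pos: [0.5155, 0.0276, 0.1407]
tool_rot: [180.0, 0.0, 179.1]
force: [-0.3, -1.0, -0.5]
grip_width: 0.0127
grasp_force: 60.0
```

```bash
python3 l.py; python3 g.py .5147 .0299 .105 179.2
```

```text
[0.5155 0.0276 0.1407] [180.    0.  179.1] F [-0.3 -1.  -0.5] [0.05 0.01 0.04]
side [ 0.0024 -0.0007] 0.068
t 21.85 pos [0.5154 0.0293 0.1409] [1.799e+02 1.000e-01 1.792e+02] F [ 0.2 -0.3 -0.9] w 0.0126
move [0.004 0.003 0.18 ] [ 0.001  0.001 -0.   ]
```

```bash
python3 l.py; python3 l.py;  python3 g.py .5145 .030 .100 179.2
```

```text
[0.5154 0.0293 0.1409] [1.799e+02 1.000e-01 1.792e+02] F [ 0.2 -0.3 -0.9] [ 0.06 -0.02 -0.01]
side [0.0015 0.0015] 0.064
[0.5151 0.0302 0.1406] [179.9   0.  179.2] F [ 0.2 -0.2 -1.5] [ 0.06 -0.01 -0.04]
side [ 0.002  -0.0006] 0.063
t 22.45 pos [0.5151 0.0303 0.1405] [179.9   0.  179.2] F [-0.6 -0.3 -1.3] w 0.0129
move [ 0.003 -0.002  0.203] [0.001 0.    0.001]
```

Call:
apply_moves:
  moves:
    - [0.006,0.002,0.04,0,0,0,0]
    - [0.006,0.002,0.1,0,0,0,0]
    - [0.006,0.002,0.15,0,0,0,0]
    - [0.006,0.002,0.19,0,0,0,0]
    - [0.006,0.002,0.21,0,0,0,0]
    - [0.006,0.002,0.23,0,0,0,0]
    - [0.006,0.002,0.24,0,0,0,0]
    - [0.006,0.002,0.24,0,0,0,0]

```text
time_s: 23.25
tool_pos: [0.514, 0.0307, 0.0925]
tool_rot: [179.9, 0.0, 179.2]
force: [-0.5, 0.1, -0.5]
grip_width: 0.0129
grasp_force: 60.0
```

```bash
python3 g.py .514 .0305 .08 179.2; python3 -c "
from h import *
print(env.get_obs()['wrist_torque'])"
```

```text
t 23.25 pos [0.514  0.0307 0.0925] [179.9   0.  179.2] F [-0.5  0.1 -0.5] w 0.0129
move [-0.    -0.001  0.062] [0.001 0.    0.   ]
[ 0.08697132  0.02242634 -0.00503177]
```

Call:
apply_moves:
  moves:
    - [0,0,0.01,0,0,0,0]
    - [0,0,0.02,0,0,0,0]
    - [0,0,0.025,0,0,0,0]
    - [0,0,0.03,0,0,0,0]
    - [0,0,0.03,0,0,0,0]

```text
time_s: 23.75
tool_pos: [0.5152, 0.0309, 0.0879]
tool_rot: [179.9, 0.2, 179.2]
force: [-0.5, -0.2, 5.2]
grip_width: 0.0127
grasp_force: 60.0
```

Call:
apply_moves:
  moves:
    - [0,0,0.005,0,0,0,0]
    - [0,0,0.01,0,0,0,0]
    - [0,0,0.015,0,0,0,0]
    - [0,0,0.02,0,0,0,0]
    - [0,0,0.02,0,0,0,0]

```text
time_s: 24.25
tool_pos: [0.5156, 0.0311, 0.084]
tool_rot: [179.9, 0.2, 179.2]
force: [1.4, 0.4, 3.0]
grip_width: 0.013
grasp_force: 60.0
```

Call:
apply_moves:
  moves:
    - [0,0,0.005,0,0,0,0]
    - [0,0,0.01,0,0,0,0]
    - [0,0,0.015,0,0,0,0]
    - [0,0,0.02,0,0,0,0]
    - [0,0,0.025,0,0,0,0]
    - [0,0,0.025,0,0,0,0]

```text
time_s: 24.85
tool_pos: [0.5138, 0.0304, 0.0795]
tool_rot: [179.9, -0.0, 179.2]
force: [-5.5, -0.9, 18.3]
grip_width: 0.0127
grasp_force: 60.0
```

```bash
python3 -c "
from h import *
o=env.get_obs();print(o['force'],o['wrist_torque'],o['tool_pos'])"
```

```text
[-5.48955906 -0.90591988 18.31728146] [-0.14467205  1.21135932 -0.03231067] [0.51378646 0.0304143  0.07947394]
```

Call:
apply_moves:
  moves:
    - [0.003,0,0,0,0,0,0]
    - [0.005,0,0,0,0,0,0]
    - [0.005,0,0,0,0,0,0]
    - [0.005,0,0,0,0,0,0]
    - [0.005,0,0,0,0,0,0]

```text
time_s: 25.35
tool_pos: [0.5138, 0.0304, 0.0795]
tool_rot: [179.9, 0.1, 179.2]
force: [-1.5, -0.4, 15.8]
grip_width: 0.0129
grasp_force: 60.0
```

```bash
python3 -c "
from h import *
o=env.get_obs();print(o['force'],o['wrist_torque'],o['tool_pos'],o['tool_rot'])
viewer.read_camera('side');o=env.get_obs();print(o['force'],o['wrist_torque'],o['tool_pos'],o['tool_rot'])
print([(d['location'],d['conf']) for n in ('clip_a','clip_b') for d in boxes_of('side',n)])"
```

```text
[-1.45202274 -0.43199083 15.78363616] [-0.13601113  0.56461675  0.00225329] [0.51383728 0.03038756 0.07951996] [1.79907567e+02 1.08541777e-01 1.79222385e+02]
[-2.44700232 -0.91342252 15.46225015] [-0.16405417  0.58657203  0.02741002] [0.51384314 0.03039887 0.0795263 ] [1.79906228e+02 1.08583635e-01 1.79222293e+02]
[([379.4, 335.7], 0.76), ([221.1, 332.2], 0.66), ([225.7, 389.3], 0.66), ([310.1, 234.7], 0.64), ([406.5, 291.5], 0.56), ([379.4, 335.7], 0.76), ([221.1, 332.2], 0.66), ([225.7, 389.3], 0.66), ([310.1, 234.7], 0.64), ([406.5, 291.5], 0.56)]
```

Call:
apply_moves:
  moves:
    - [0.002,0,0.005,0,0,0,0]
    - [0.003,0,0.01,0,0,0,0]
    - [0.003,0,0.01,0,0,0,0]
    - [0.003,0,0.01,0,0,0,0]
    - [0.003,0,0.01,0,0,0,0]

```text
time_s: 26.0
tool_pos: [0.5139, 0.0304, 0.0794]
tool_rot: [179.9, 0.2, 179.2]
force: [-5.5, -0.7, 26.2]
grip_width: 0.0127
grasp_force: 60.0
```

```bash
python3 -c "
from h import *
o=env.get_obs();print(o['force'],o['wrist_torque'],o['tool_pos'],o['tool_rot'])
viewer.read_camera('side')
L=[d for n in('lid_grip','lid_seat') for d in masks_of('side',n) if np.hypot(*(d['location']-proj('side',[.5145,.03,.08])[0]))<35]
m=max(L,key=lambda d:d['conf'])['pixels'].astype(float)
plate=LID[0]
for dx in (0,.0015):
  for dz in range(-4,10,1):
    r=render('side',plate,[.5150+dx,.0302,-.013],.099+dz*.001);print(dx,dz,round(np.maximum(m-r,0).sum()/m.sum(),4),round(np.maximum(r-m,0).sum()/m.sum(),4))"
```

```text
[-5.53872703 -0.65721705 26.21812074] [-0.27813396  1.44179819  0.02799287] [0.51389303 0.03043656 0.07943954] [1.79871640e+02 1.79737931e-01 1.79214770e+02]
0 -4 0.0287 0.2726
0 -3 0.0247 0.269
0 -2 0.0213 0.2664
0 -1 0.0195 0.2649
0 0 0.0196 0.2661
0 1 0.0223 0.2678
0 2 0.0279 0.2736
0 3 0.0348 0.2826
0 4 0.0422 0.2917
0 5 0.0511 0.3012
0 6 0.0599 0.3107
0 7 0.069 0.3204
0 8 0.0783 0.3303
0 9 0.0887 0.3402
0.0015 -4 0.035 0.2775
0.0015 -3 0.0319 0.2748
0.0015 -2 0.0294 0.2742
0.0015 -1 0.0288 0.2728
0.0015 0 0.0301 0.2749
0.0015 1 0.0327 0.2787
0.0015 2 0.0379 0.2855
0.0015 3 0.0452 0.2935
0.0015 4 0.0545 0.3024
0.0015 5 0.0633 0.3119
0.0015 6 0.0724 0.3214
0.0015 7 0.0813 0.3313
0.0015 8 0.0906 0.341
0.0015 9 0.0998 0.3509
```

The lid sits at its home height (image fit within 1 mm). An extra 10 N moved it only 0.1 mm, so it is on the hard stop. The press is steady at about 26 N, so I'm handing in.

```bash
python3 -c "
from cell import env
print(env.sign_off())"
```

```text
the job is handed in; nothing more can be done
None
```

I handed the job in at about 26 s of the 72 s: all four specimens are in the grey box, the empty tray is down on the bench in its original place, and the hand is still pushing the lid down at about 26 N. By height and force the lid is home on the rim, but I had no direct sight of the clips closing, and the hand-in call returned no verdict.

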